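# Setting out bait tubs and pop-up pots at their samples

## Task

Set out the bait display: stand the red, the yellow and the green tub each upright in the recess of the stand whose sample dish holds bait of its colour, sitting flat on the recess floor, and stand the small red pot and the small yellow pot centred on the lid of the tub of its own colour (there is no green pot). Never tip a tub or pot over, and leave the plum tub, which already stands in its place, and the brown dip bottle where they are.

Things in the scene. Friction and masses are not known exactly. Their poses are not given: they have to be found in the camera images.
- tub_red_center (a point): red tub: upright round screw-lid tub, see-through body with red bait balls inside, black label with a lime stripe, flat opaque red lid; 62 mm lid diameter (top 12 mm), 60 mm body diameter, 72 mm high, 0.11 kg. This point is its centre, half-way up (36 mm above its underside); its z axis is the tub's axis. Round, so its yaw does not matter.
- tub_yellow_center (a point): yellow tub: upright round screw-lid tub, see-through body with yellow bait balls inside, black label with a lime stripe, flat opaque yellow lid; 62 mm lid diameter (top 12 mm), 60 mm body diameter, 72 mm high, 0.11 kg. This point is its centre, half-way up (36 mm above its underside); its z axis is the tub's axis. Round, so its yaw does not matter.
- tub_green_center (a point): green tub: upright round screw-lid tub, see-through body with green bait balls inside, black label with a lime stripe, flat opaque green lid; 62 mm lid diameter (top 12 mm), 60 mm body diameter, 72 mm high, 0.11 kg. This point is its centre, half-way up (36 mm above its underside); its z axis is the tub's axis. Round, so its yaw does not matter.
- pot_red_center (a point): red pop-up pot: small upright round pot, white body with a dark label, flat red cap; 46 mm cap diameter, 45 mm body diameter, 48 mm high, 0.05 kg. This point is its centre, half-way up (24 mm above its underside); z is its axis. Round, so its yaw does not matter.
- pot_yellow_center (a point): yellow pop-up pot: small upright round pot, white body with a dark label, flat yellow cap; 46 mm cap diameter, 45 mm body diameter, 48 mm high, 0.05 kg. This point is its centre, half-way up (24 mm above its underside); z is its axis. Round, so its yaw does not matter.
- seat_red (a point): Centre of the recess floor (7 mm above the counter) of the red stand: fixed pale wood block 166 x 105 x 12 mm with a round grey-lined recess, 78 mm across, 5 mm deep, for the tub, and a black dish of red bait balls, 66 mm across, top 36 mm above the counter, centred 78 mm along +x. x runs along the block to the dish, z up. The block reaches 50 mm to -x, 116 mm to +x, 52 mm to each side.
- seat_yellow (a point): Centre of the recess floor (7 mm above the counter) of the yellow stand: fixed pale wood block 166 x 105 x 12 mm with a round grey-lined recess, 78 mm across, 5 mm deep, for the tub, and a black dish of yellow bait balls, 66 mm across, top 36 mm above the counter, centred 78 mm along +x. x runs along the block to the dish, z up. The block reaches 50 mm to -x, 116 mm to +x, 52 mm to each side.
- seat_green (a point): Centre of the recess floor (7 mm above the counter) of the green stand: fixed pale wood block 166 x 105 x 12 mm with a round grey-lined recess, 78 mm across, 5 mm deep, for the tub, and a black dish of green bait balls, 66 mm across, top 36 mm above the counter, centred 78 mm along +x. x runs along the block to the dish, z up. The block reaches 50 mm to -x, 116 mm to +x, 52 mm to each side.
- tub_plum_center (a point): Plum-coloured (dark purple) tub, same make and size as the other tubs, already standing in the recess of its own stand in the same row; leave it. This point is its centre, half-way up.
- dip_bottle_center (a point): Dark brown (amber) bottle of bait dip with black cap, 48 mm diameter, 125 mm high, standing on the counter beside the work; leave it. This point is its centre, half-way up.
Things that resemble listed ones, but are neither listed nor needed, are in the scene too. Of the things that look like the part that bears tub_green_center, the middle-sized one is meant.

How it is judged (in metres and radians):
At the end, for the whole second after the job is handed in: Red, yellow and green tub stand on the recess floor of the stand with samples of their colour, within 12 mm of its centre; red and yellow pot on the lid of the tub of their colour, within 12 mm of its centre; all upright (0.06 rad), at height (3 mm), released and at rest (horizontal distance between tub_red_center and seat_red below 0.012 m and z of tub_red_center in the frame of seat_red between 0.033 and 0.039 m and angle between each of tub_red_center, pot_red_center, tub_yellow_center, pot_yellow_center, tub_green_center's own z axis and vertical below 0.06 rad and linear speed of each of tub_red, pot_red, tub_yellow, pot_yellow, tub_green below 0.02 m/s and horizontal distance between pot_red_center and tub_red_center below 0.012 m and z of pot_red_center in the frame of tub_red_center between 0.057 and 0.063 m and horizontal distance between tub_yellow_center and seat_yellow below 0.012 m and z of tub_yellow_center in the frame of seat_yellow between 0.033 and 0.039 m and horizontal distance between pot_yellow_center and tub_yellow_center below 0.012 m and z of pot_yellow_center in the frame of tub_yellow_center between 0.057 and 0.063 m and horizontal distance between tub_green_center and seat_green below 0.012 m and z of tub_green_center in the frame of seat_green between 0.033 and 0.039 m); the robot touches nothing.
It fails at once if a tub or pot is tipped over (more than 0.6 rad from upright) (angle between any of tub_red_center, pot_red_center, tub_yellow_center, pot_yellow_center, tub_green_center's own z axis and vertical above 0.6 rad).
It fails at once if the plum tub is shifted by more than 12 mm or tipped (distance of tub_plum_center from where it was at the start of the episode above 0.012 m or angle between tub_plum_center's own z axis and vertical above 0.3 rad).
It fails at once if the dip bottle is shifted by more than 15 mm or tipped (distance of dip_bottle_center from where it was at the start of the episode above 0.015 m or angle between dip_bottle_center's own z axis and vertical above 0.3 rad).
It also fails if it takes over 128 s, if anything falls off the work surface, if the arm or the gripper's body presses on something with over 40 N, if the wrist force passes 120 N, or if a joint passes its speed limit or range.

## Robot

A 6-joint arm with a two-finger parallel gripper is mounted at the origin on the work surface. World frame = base frame: x ahead of the robot, y to its left, z up, the work surface at z = 0. Lengths are in m, angles in degrees, forces in N, time in s.
With the tool pointing down it reaches from about 0.375 to 0.9 m from the base axis. Payload 3.1 kg.
Tool frame: the origin (TCP) lies on the centre line of the jaws, within the pads' length; the fingertips stand 25 mm ahead of it and the grasp point (between the pads) lies 6 mm ahead of it; z points along the fingers, y is the line along which they close (so a half turn about z gives the same grasp; the last joint's range is limited). The gripper opens to 87 mm and grips with 3 to 60 N. Pads are 19 mm wide; open, the fingers measure 117 mm over their backs; the gripper's body (75 mm by 190 mm) begins 51 mm behind the grasp point.
Start: joints at [57.611, 30.224, 82.088, -0, 67.689, -10.227], TCP at [0.236, 0.579, 0.215] pointing down, gripper open.
Joint ranges: [-176.69, 176.69], [-43.24, 126.21], [12.49, 139.97], [-82, 262], [0, 151.66], [-163.58, 163.58]. Speed limits (degrees/s): [159.86, 159.86, 180, 180, 180, 180].

## Interface

Orientations are given as a 3x3 rotation matrix whose columns are the frame's x, y, z axes.
In Python, from rig import read_state, capture, camera_params, hand_in gives the robot as it stands.
- The arm moves only by the tool apply_moves, never from a script. Its argument "rows" is a list of rows, each an object of numbers: "x", "y", "z": the shift along the tool's x, y, z in mm; "rx", "ry", "rz": the turn, a rotation vector about the tool's x, y, z in units of 6 degrees (1.0 is 6 degrees); "claw": the closure in counts, from 0 (fully open) to 255 (shut). A call has 1 to 10 rows; each row is the pose to reach, as a shift and turn from the pose commanded when the call began, along the tool's axes at that moment; what a row does not reach only later rows make up. A row lasts 1/8 s, in which the tool goes at most 62.5 mm and 10.7 degrees, less where a joint would pass 70% of its speed; a pose out of reach is approached as far as the arm can. A call with a gripper value outside its range is refused whole. The fingers move at their own pace and stop on an object; the grip force is fixed at half the most. Time passes only in rows, so rows that repeat a pose let the fingers close. It gives the time, the measured TCP pose, the force, the opening and the grip force at its end, in the units of the state.
- read_state(): the state, without advancing time (a new reading comes with each control period).
- capture(name): name is "scene" or "top"; returns (picture, depth): 400x640x3 uint8, red, green, blue; 400x640 float32, m along the optical axis (not along the pixel's ray), 0 where there is no reading.
- camera_params(name): a dict with "fx", "fy", "cx", "cy" (pixels), "xyz" and "orientation" of the camera in the world. Camera axes: x right, y up, looking along -z (the intrinsics and any distortion apply to the point x, -y, -z); pixel columns grow to the right and rows downward; lengths in m; the calibration is good to about 2 mm. A picture is of the moment at which its call begins. camera_params takes no time and is no camera call.
- hand_in(): hands the job in; it is judged then, once.
The state is a dict: "time_s": time; "joint_positions": joint angles; "qvel": joint speeds; "tau": joint torques, N m; "position": TCP position; "tcp_rot": TCP orientation; "force": force on the tool from outside, world axes, zero at the start; "moment": the same for the moment, N m; "opening": opening from 0.0 (shut) to 1.0 (fully open); "grasp_force": force on a finger pad.
Only numpy, scipy, OpenCV 4.12 (cv2) and the standard library are available. Lean on these libraries where they do the work, as an engineer would, in place of code of your own. Each camera call takes 0.05 s, during which the arm holds its last target. There are 200 camera calls.

## Working session

There is one attempt and no reset: what is moved stays moved. The work goes in short steps, Python scripts to look and compute and a tool call to move; the robot and the scene stay as the last step left them, time stands still between calls to the robot, and variables do not carry over. Pictures are saved under pics/ and viewed, at most 14 in all, crops included, and the job is handed in when it is done.

Besides the shell and the picture viewer there is one more tool, called after "Call:" by a JSON object that holds its "fn" and its "kwargs", one argument or row to a line. apply_moves: Moves the arm, as the interface text tells. Its arguments: {"type":"object","properties":{"rows":{"type":"array"}},"required":["rows"]}

```bash
mkdir -p pics; ls; cat > h.py <<'E'
import numpy as np, cv2
from rig import *
def snap(n,f):
    p,d=capture(n); cv2.imwrite('pics/'+f+'.png',p[:,:,::-1]); np.save('pics/'+f+'.npy',d); return p,d
def ray(n,u,v):
    c=camera_params(n); R=np.array(c['orientation']).reshape(3,3)
    return np.array(c['xyz']), R@np.array([(u-c['cx'])/c['fx'],-(v-c['cy'])/c['fy'],-1.])
def atz(n,u,v,z):
    o,r=ray(n,u,v); return o+r*(z-o[2])/r[2]
def cloud(n,d):
    v,u=np.mgrid[:d.shape[0],:d.shape[1]]
    c=camera_params(n); R=np.array(c['orientation']).reshape(3,3)
    q=np.stack([(u-c['cx'])/c['fx']*d,-(v-c['cy'])/c['fy']*d,-d],-1)
    return q@R.T+np.array(c['xyz'])
E
python3 - <<'E'
from h import *
for n in('scene','top'):
    snap(n,n+'0'); print(camera_params(n))
print(read_state())
E
```

```text
pics
{'fx': 447.36362817992926, 'fy': 447.36362817992926, 'cx': 314.4866613729845, 'cy': 207.3561826359203, 'xyz': array([1.16148952, 0.14097729, 0.9543481 ]), 'orientation': array([[-3.24917364e-01, -7.27342579e-01,  6.04484475e-01],
       [ 9.45742071e-01, -2.49342946e-01,  2.08326739e-01],
       [-8.00967492e-04,  6.39375374e-01,  7.68894329e-01]])}
{'fx': 369.82654062696093, 'fy': 369.82654062696093, 'cx': 319.00008670370016, 'cy': 200.30628231234604, 'xyz': array([ 0.34495989, -0.08952794,  1.08500852]), 'orientation': array([[-0.02640992,  0.98810226, -0.15151386],
       [-0.99964279, -0.02548311,  0.00805584],
       [ 0.00409895,  0.15167249,  0.98842231]])}
{'time_s': 0.1, 'joint_positions': array([ 5.76134363e+01,  3.02744687e+01,  8.21497902e+01, -1.07852466e-03,
        6.76901536e+01, -1.02273946e+01]), 'qvel': array([ 0.03556567, -0.11997468, -0.18720871, -0.06801791,  0.10394561,
       -0.01627727]), 'tau': array([-5.43570950e-04, -4.40990639e+01, -1.77149481e+01,  6.34587253e-02,
        5.34178305e-02, -5.27475595e-05]), 'position': array([0.23534328, 0.57825687, 0.21415648]), 'tcp_rot': array([[-9.26142135e-01,  3.77173212e-01, -1.05487631e-03],
       [ 3.77174537e-01,  9.26140645e-01, -1.69559371e-03],
       [ 3.37431295e-04, -1.96823326e-03, -9.99998006e-01]]), 'force': array([-0.41053537,  0.79250779, -0.00788096]), 'moment': array([ 0.01509006,  0.00864626, -0.04474505]), 'grasp_force': 0.0, 'opening': 0.9989430510337781}
```

View pics/top0.png

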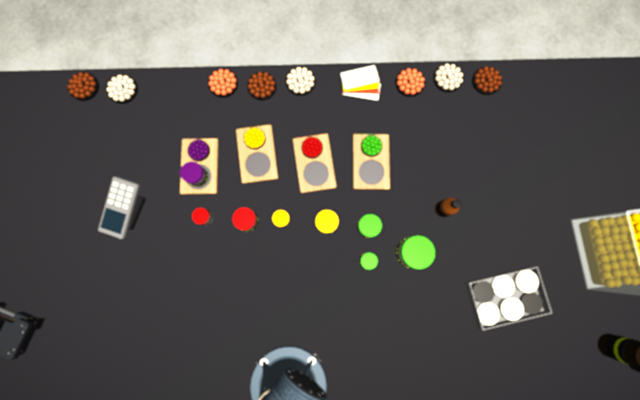

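View pics/scene0.png

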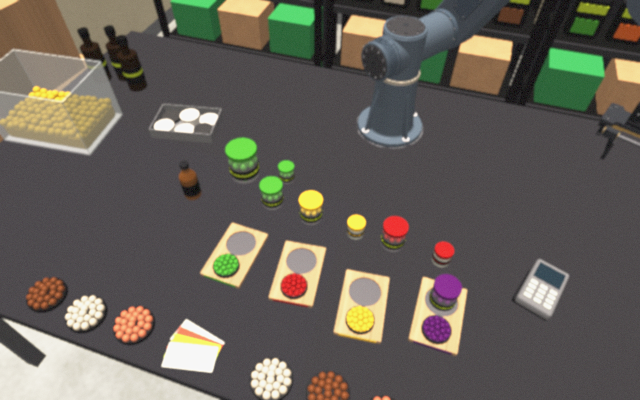

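Candidates (top picture): green: large tub (418,252), middle (370,225), small (369,261). The middle one is meant. Red: tub (244,219), pot (201,216). Yellow: tub (327,221), pot (281,218). I'll measure them and check with a crop.

```bash
cat > m.py <<'E'
from h import *
import sys
def meas(img,d,C,n,u,v,r=22,dark=False):
    """centroid of the connected blob of like colour at (u,v): world via depth z"""
    m=np.zeros((402,642),np.uint8); lab=cv2.cvtColor(img,cv2.COLOR_RGB2HSV)
    c=lab[v-1:v+2,u-1:u+2].reshape(-1,3).mean(0)
    dh=np.abs(lab[...,0].astype(float)-c[0]); dh=np.minimum(dh,180-dh)
    mm=((dh<8)|(c[1]<60))&(np.abs(lab[...,1]-c[1])<60)&(np.abs(lab[...,2]-c[2])<50)
    yy,xx=np.mgrid[:400,:640]; mm&=np.hypot(xx-u,yy-v)<r
    _,L=cv2.connectedComponents(mm.astype(np.uint8)); b=L==L[v,u]
    z=np.median(C[v-3:v+4,u-3:u+4,2]); b&=np.abs(C[...,2]-z)<.008
    vs,us=np.nonzero(b); P=C[b]
    (x,y),rad=cv2.minEnclosingCircle(np.c_[us,vs].astype(np.float32))
    return atz(n,us.mean(),vs.mean(),z), z, (P[:,:2].max(0)-P[:,:2].min(0))*1000, (us.mean(),vs.mean())
E
python3 - <<'E'
from m import *
np.set_printoptions(precision=4,suppress=True)
T={'top':dict(tr=(244,219),pr=(201,216),ty=(327,221),py=(281,218),tg=(370,225),big=(418,252),sm=(369,261),sr=(316,174),sy=(258,164),sg=(371,172),plum=(192,173),dip=(446,206)),
'scene':dict(tr=(396,227),pr=(445,250),ty=(311,200),py=(357,223),tg=(271,186),big=(241,150),sm=(286,167),sr=(302,261),sy=(366,291),sg=(241,243),plum=(447,286))}
for n in T:
    img=cv2.imread(f'pics/{n}0.png')[:,:,::-1].copy(); d=np.load(f'pics/{n}0.npy'); C=cloud(n,d)
    for k,(u,v) in T[n].items():
        p,z,s,uv=meas(img,d,C,n,u,v); print(n,k,p,'ext',s,np.round(uv,1))
i=cv2.imread('pics/scene0.png')[110:350,170:490]; cv2.imwrite('pics/crop1.png',cv2.resize(i,None,fx=2.5,fy=2.5,interpolation=2))
E
```

```text
top tr [0.4553 0.1102 0.0716] ext [58.7175 58.904 ] [243.8 218.4]
top pr [0.4688 0.2373 0.0478] ext [42.9758 42.4021] [200.3 215.7]
top ty [ 0.4418 -0.1183  0.0707] ext [61.1501 60.6742] [327.  221.2]
top py [0.4562 0.0109 0.0477] ext [45.2191 44.7261] [280.8 218.1]
top tg [ 0.4271 -0.2364  0.0718] ext [58.4107 60.086 ] [370.2 225.4]
top big [ 0.351  -0.3553  0.1007] ext [84.1866 85.524 ] [418.1 252.1]
top sm [ 0.3309 -0.2318  0.0523] ext [43.6907 44.1492] [369.2 260.8]
top sr [ 0.5918 -0.0903  0.0067] ext [71.71   69.1839] [315.6 173.4]
top sy [0.6248 0.0826 0.0064] ext [72.0123 70.0906] [257.6 164.1]
top sg [ 0.5926 -0.2561  0.0066] ext [71.0287 72.5616] [371.1 171.7]
top plum [0.5871 0.2554 0.0788] ext [55.619  58.7608] [191.2 172.3]
top dip [ 0.4724 -0.4528  0.0849] ext [44.5808 36.9038] [449.1 206.3]
scene tr [0.4581 0.111  0.0708] ext [63.8852 59.4319] [395.4 225.8]
scene pr [0.4709 0.2387 0.0469] ext [47.3208 43.9298] [444.2 249.2]
scene ty [ 0.4452 -0.1171  0.0706] ext [65.7231 60.1957] [310.4 199.6]
scene py [0.4597 0.0121 0.0471] ext [46.185  44.3115] [356.1 222. ]
scene tg [ 0.4298 -0.2362  0.0708] ext [62.9983 58.6469] [270.4 184.5]
scene big [ 0.3545 -0.3552  0.1011] ext [86.9607 86.4482] [240.5 148.1]
scene sm [ 0.3327 -0.2312  0.0512] ext [43.8667 42.2487] [285.7 165.8]
scene sr [ 0.5918 -0.0914  0.0066] ext [75.9049 74.9609] [301.  260.7]
scene sy [0.6245 0.0815 0.0065] ext [75.1557 74.769 ] [364.4 291.6]
scene sg [ 0.5921 -0.2571  0.0066] ext [77.484  74.3428] [240.7 243.2]
scene plum [0.5916 0.2568 0.0782] ext [62.2281 57.2516] [447.4 285.9]
```

View pics/crop1.png

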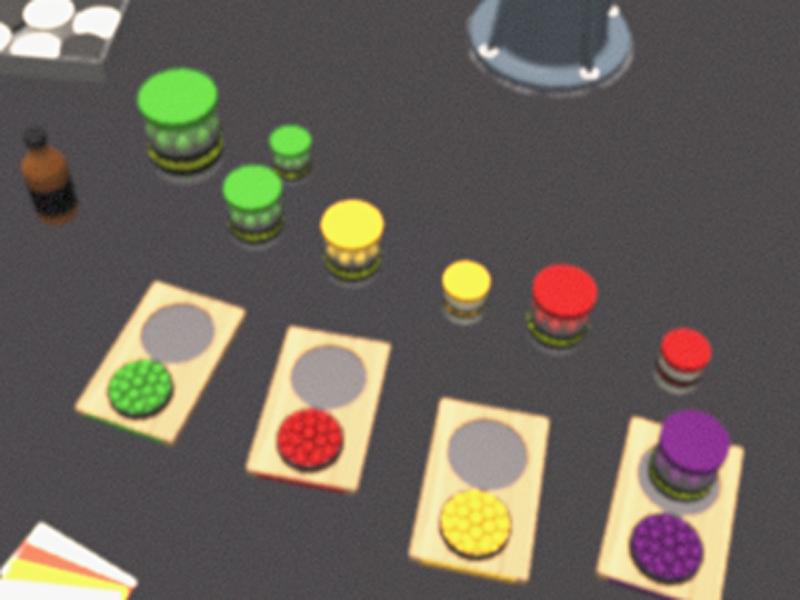

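Crop confirms: middle-sized green tub at (271,186) in the scene picture (60 mm lid; the others are 85 and 44 mm). The recesses are free, and dish colours left to right are green, red, yellow, plum. Moving above the red tub and turning so the tool's y lies along world y.

Call:
{"fn": "apply_moves", "kwargs": {
  "rows": [
    {"x":-381,"y":-351,"z":0,"rz":-3.69,"claw":0},
    {"x":-381,"y":-351,"z":0,"rz":-3.69,"claw":0},
    {"x":-381,"y":-351,"z":0,"rz":-3.69,"claw":0},
    {"x":-381,"y":-351,"z":0,"rz":-3.69,"claw":0},
    {"x":-381,"y":-351,"z":0,"rz":-3.69,"claw":0},
    {"x":-381,"y":-351,"z":0,"rz":-3.69,"claw":0},
    {"x":-381,"y":-351,"z":0,"rz":-3.69,"claw":0},
    {"x":-381,"y":-351,"z":0,"rz":-3.69,"claw":0},
    {"x":-381,"y":-351,"z":0,"rz":-3.69,"claw":0},
    {"x":-381,"y":-351,"z":0,"rz":-3.69,"claw":0}
  ]
}}

```text
validation failed for argument at $.ro...
```

Call:
{"fn": "apply_moves", "kwargs": {
  "rows": [
    {"x":-381,"y":-351,"z":0,"rx":0,"ry":0,"rz":-3.69,"claw":0},
    {"x":-381,"y":-351,"z":0,"rx":0,"ry":0,"rz":-3.69,"claw":0},
    {"x":-381,"y":-351,"z":0,"rx":0,"ry":0,"rz":-3.69,"claw":0},
    {"x":-381,"y":-351,"z":0,"rx":0,"ry":0,"rz":-3.69,"claw":0},
    {"x":-381,"y":-351,"z":0,"rx":0,"ry":0,"rz":-3.69,"claw":0},
    {"x":-381,"y":-351,"z":0,"rx":0,"ry":0,"rz":-3.69,"claw":0},
    {"x":-381,"y":-351,"z":0,"rx":0,"ry":0,"rz":-3.69,"claw":0},
    {"x":-381,"y":-351,"z":0,"rx":0,"ry":0,"rz":-3.69,"claw":0},
    {"x":-381,"y":-351,"z":0,"rx":0,"ry":0,"rz":-3.69,"claw":0},
    {"x":-381,"y":-351,"z":0,"rx":0,"ry":0,"rz":-3.69,"claw":0}
  ]
}}

```text
time_s: 1.35
position: [0.4568, 0.1086, 0.2148]
tcp_rot: [[-1.0, 0.004, -0.0], [0.004, 1.0, 0.0], [0.0, 0.0, -1.0]]
force: [0.2, 0.2, 0.1]
opening: 1.001
grasp_force: 0.0
```

Call:
{"fn": "apply_moves", "kwargs": {
  "rows": [
    {"x":0,"y":2,"z":50,"rx":0,"ry":0,"rz":0,"claw":0},
    {"x":0,"y":2,"z":90,"rx":0,"ry":0,"rz":0,"claw":0},
    {"x":0,"y":2,"z":125,"rx":0,"ry":0,"rz":0,"claw":0},
    {"x":0,"y":2,"z":150,"rx":0,"ry":0,"rz":0,"claw":0},
    {"x":0,"y":2,"z":159,"rx":0,"ry":0,"rz":0,"claw":0},
    {"x":0,"y":2,"z":159,"rx":0,"ry":0,"rz":0,"claw":0},
    {"x":0,"y":2,"z":159,"rx":0,"ry":0,"rz":0,"claw":255},
    {"x":0,"y":2,"z":159,"rx":0,"ry":0,"rz":0,"claw":255},
    {"x":0,"y":2,"z":159,"rx":0,"ry":0,"rz":0,"claw":255},
    {"x":0,"y":2,"z":159,"rx":0,"ry":0,"rz":0,"claw":255}
  ]
}}

```text
time_s: 2.6
position: [0.4566, 0.1119, 0.0566]
tcp_rot: [[-1.0, 0.0, 0.001], [0.0, 1.0, -0.0], [-0.001, -0.0, -1.0]]
force: [0.4, -1.1, 3.5]
opening: 0.701
grasp_force: 30.0
```

Call:
{"fn": "apply_moves", "kwargs": {
  "rows": [
    {"x":0,"y":0,"z":-40,"rx":0,"ry":0,"rz":0,"claw":255},
    {"x":0,"y":0,"z":-90,"rx":0,"ry":0,"rz":0,"claw":255},
    {"x":-10,"y":-20,"z":-105,"rx":0,"ry":0,"rz":0,"claw":255},
    {"x":-40,"y":-60,"z":-105,"rx":0,"ry":0,"rz":0,"claw":255},
    {"x":-70,"y":-105,"z":-105,"rx":0,"ry":0,"rz":0,"claw":255},
    {"x":-100,"y":-150,"z":-105,"rx":0,"ry":0,"rz":0,"claw":255},
    {"x":-125,"y":-188,"z":-105,"rx":0,"ry":0,"rz":0,"claw":255},
    {"x":-135,"y":-203,"z":-105,"rx":0,"ry":0,"rz":0,"claw":255},
    {"x":-135,"y":-203,"z":-105,"rx":0,"ry":0,"rz":0,"claw":255},
    {"x":-135,"y":-203,"z":-105,"rx":0,"ry":0,"rz":0,"claw":255}
  ]
}}

```text
time_s: 3.85
position: [0.5893, -0.0892, 0.1606]
tcp_rot: [[-1.0, -0.001, -0.003], [-0.001, 1.0, 0.002], [0.003, 0.002, -1.0]]
force: [0.2, -0.1, -1.5]
opening: 0.701
grasp_force: 30.0
```

```bash
python3 - <<'E'
from m import *
p,d=snap('scene','s1'); print(read_state()['position'],read_state()['grasp_force'])
cv2.imwrite('pics/s1c.png',cv2.resize(p[100:350,150:490,::-1],None,fx=2.3,fy=2.3))
E
```

```text
[ 0.58950884 -0.08911834  0.16072263] 29.997306168079376
```

View pics/s1c.png

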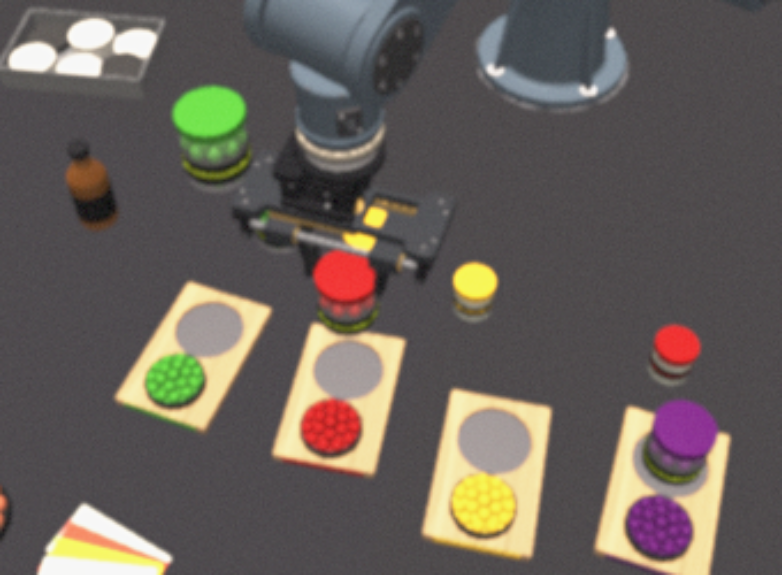

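The tub is held upright above the red stand: lid at scene pixel (300,218), red recess at (301,261). Lowering in.

Call:
{"fn": "apply_moves", "kwargs": {
  "rows": [
    {"x":-1,"y":-1,"z":30,"rx":0,"ry":0,"rz":0,"claw":255},
    {"x":-1,"y":-1,"z":60,"rx":0,"ry":0,"rz":0,"claw":255},
    {"x":-1,"y":-1,"z":80,"rx":0,"ry":0,"rz":0,"claw":255},
    {"x":-1,"y":-1,"z":90,"rx":0,"ry":0,"rz":0,"claw":255},
    {"x":-1,"y":-1,"z":95,"rx":0,"ry":0,"rz":0,"claw":255},
    {"x":-1,"y":-1,"z":97,"rx":0,"ry":0,"rz":0,"claw":255},
    {"x":-1,"y":-1,"z":97,"rx":0,"ry":0,"rz":0,"claw":255},
    {"x":-1,"y":-1,"z":97,"rx":0,"ry":0,"rz":0,"claw":255}
  ]
}}

```text
time_s: 4.9
position: [0.5925, -0.0922, 0.0647]
tcp_rot: [[-1.0, 0.0, 0.001], [0.0, 1.0, -0.0], [-0.001, -0.0, -1.0]]
force: [-0.2, -0.4, -1.1]
opening: 0.699
grasp_force: 30.0
```

Call:
{"fn": "apply_moves", "kwargs": {
  "rows": [
    {"x":0,"y":0,"z":1,"rx":0,"ry":0,"rz":0,"claw":255},
    {"x":0,"y":0,"z":1.5,"rx":0,"ry":0,"rz":0,"claw":255},
    {"x":0,"y":0,"z":1.5,"rx":0,"ry":0,"rz":0,"claw":255}
  ]
}}

```text
time_s: 5.28
position: [0.5926, -0.0923, 0.0636]
tcp_rot: [[-1.0, 0.0, 0.001], [0.0, 1.0, -0.0], [-0.001, -0.0, -1.0]]
force: [-1.1, 0.5, 5.1]
opening: 0.7
grasp_force: 30.0
```

Call:
{"fn": "apply_moves", "kwargs": {
  "rows": [
    {"x":0,"y":0,"z":0,"rx":0,"ry":0,"rz":0,"claw":0},
    {"x":0,"y":0,"z":0,"rx":0,"ry":0,"rz":0,"claw":0},
    {"x":0,"y":0,"z":0,"rx":0,"ry":0,"rz":0,"claw":0},
    {"x":0,"y":0,"z":-40,"rx":0,"ry":0,"rz":0,"claw":0},
    {"x":0,"y":0,"z":-100,"rx":0,"ry":0,"rz":0,"claw":0},
    {"x":50,"y":-10,"z":-110,"rx":0,"ry":0,"rz":0,"claw":0},
    {"x":100,"y":-18,"z":-110,"rx":0,"ry":0,"rz":0,"claw":0},
    {"x":149,"y":-25,"z":-110,"rx":0,"ry":0,"rz":0,"claw":0},
    {"x":149,"y":-25,"z":-110,"rx":0,"ry":0,"rz":0,"claw":0},
    {"x":149,"y":-25,"z":-110,"rx":0,"ry":0,"rz":0,"claw":0}
  ]
}}

```text
time_s: 6.52
position: [0.4441, -0.1175, 0.1729]
tcp_rot: [[-1.0, 0.001, 0.002], [0.001, 1.0, -0.001], [-0.002, -0.001, -1.0]]
force: [0.6, -0.2, -0.1]
opening: 1.002
grasp_force: 0.0
```

Call:
{"fn": "apply_moves", "kwargs": {
  "rows": [
    {"x":0,"y":0,"z":40,"rx":0,"ry":0,"rz":0,"claw":0},
    {"x":0,"y":0,"z":80,"rx":0,"ry":0,"rz":0,"claw":0},
    {"x":0,"y":0,"z":107,"rx":0,"ry":0,"rz":0,"claw":0},
    {"x":0,"y":0,"z":117,"rx":0,"ry":0,"rz":0,"claw":0},
    {"x":0,"y":0,"z":117,"rx":0,"ry":0,"rz":0,"claw":0},
    {"x":0,"y":0,"z":117,"rx":0,"ry":0,"rz":0,"claw":255},
    {"x":0,"y":0,"z":117,"rx":0,"ry":0,"rz":0,"claw":255},
    {"x":0,"y":0,"z":117,"rx":0,"ry":0,"rz":0,"claw":255},
    {"x":0,"y":0,"z":117,"rx":0,"ry":0,"rz":0,"claw":255}
  ]
}}

```text
time_s: 7.65
position: [0.4434, -0.1172, 0.0561]
tcp_rot: [[-1.0, 0.0, 0.001], [0.0, 1.0, -0.001], [-0.001, -0.001, -1.0]]
force: [-0.6, 0.2, 3.5]
opening: 0.701
grasp_force: 30.0
```

Call:
{"fn": "apply_moves", "kwargs": {
  "rows": [
    {"x":0,"y":0,"z":-40,"rx":0,"ry":0,"rz":0,"claw":255},
    {"x":0,"y":0,"z":-90,"rx":0,"ry":0,"rz":0,"claw":255},
    {"x":-10,"y":15,"z":-110,"rx":0,"ry":0,"rz":0,"claw":255},
    {"x":-45,"y":50,"z":-110,"rx":0,"ry":0,"rz":0,"claw":255},
    {"x":-85,"y":92,"z":-110,"rx":0,"ry":0,"rz":0,"claw":255},
    {"x":-125,"y":135,"z":-110,"rx":0,"ry":0,"rz":0,"claw":255},
    {"x":-160,"y":175,"z":-110,"rx":0,"ry":0,"rz":0,"claw":255},
    {"x":-181,"y":199,"z":-110,"rx":0,"ry":0,"rz":0,"claw":255},
    {"x":-181,"y":199,"z":-110,"rx":0,"ry":0,"rz":0,"claw":255},
    {"x":-181,"y":199,"z":-110,"rx":0,"ry":0,"rz":0,"claw":255}
  ]
}}

```text
time_s: 8.9
position: [0.6228, 0.0816, 0.1649]
tcp_rot: [[-1.0, 0.0, -0.002], [0.0, 1.0, -0.0], [0.002, -0.0, -1.0]]
force: [-0.4, -0.8, -0.4]
opening: 0.704
grasp_force: 30.0
```

Call:
{"fn": "apply_moves", "kwargs": {
  "rows": [
    {"x":0,"y":0,"z":30,"rx":0,"ry":0,"rz":0,"claw":255},
    {"x":0,"y":0,"z":65,"rx":0,"ry":0,"rz":0,"claw":255},
    {"x":0,"y":0,"z":90,"rx":0,"ry":0,"rz":0,"claw":255},
    {"x":0,"y":0,"z":97,"rx":0,"ry":0,"rz":0,"claw":255},
    {"x":0,"y":0,"z":100,"rx":0,"ry":0,"rz":0,"claw":255},
    {"x":0,"y":0,"z":101,"rx":0,"ry":0,"rz":0,"claw":255},
    {"x":0,"y":0,"z":101,"rx":0,"ry":0,"rz":0,"claw":255}
  ]
}}

```text
time_s: 9.78
position: [0.6248, 0.0819, 0.0656]
tcp_rot: [[-1.0, 0.0, 0.002], [0.0, 1.0, -0.0], [-0.002, -0.0, -1.0]]
force: [0.4, 0.0, -1.1]
opening: 0.703
grasp_force: 30.0
```

Lower the last 2.5 mm.

Call:
{"fn": "apply_moves", "kwargs": {
  "rows": [
    {"x":0,"y":0,"z":1.5,"rx":0,"ry":0,"rz":0,"claw":255},
    {"x":0,"y":0,"z":2.5,"rx":0,"ry":0,"rz":0,"claw":255},
    {"x":0,"y":0,"z":2.5,"rx":0,"ry":0,"rz":0,"claw":255}
  ]
}}

```text
time_s: 10.15
position: [0.6245, 0.082, 0.0632]
tcp_rot: [[-1.0, 0.0, 0.001], [0.0, 1.0, -0.0], [-0.001, -0.0, -1.0]]
force: [-1.2, -0.4, 5.9]
opening: 0.7
grasp_force: 30.0
```

Call:
{"fn": "apply_moves", "kwargs": {
  "rows": [
    {"x":0,"y":0,"z":0,"rx":0,"ry":0,"rz":0,"claw":0},
    {"x":0,"y":0,"z":0,"rx":0,"ry":0,"rz":0,"claw":0},
    {"x":0,"y":0,"z":0,"rx":0,"ry":0,"rz":0,"claw":0},
    {"x":0,"y":0,"z":-40,"rx":0,"ry":0,"rz":0,"claw":0},
    {"x":0,"y":0,"z":-100,"rx":0,"ry":0,"rz":0,"claw":0},
    {"x":25,"y":-40,"z":-110,"rx":0,"ry":0,"rz":0,"claw":0},
    {"x":55,"y":-90,"z":-110,"rx":0,"ry":0,"rz":0,"claw":0},
    {"x":86,"y":-140,"z":-110,"rx":0,"ry":0,"rz":0,"claw":0},
    {"x":117,"y":-190,"z":-110,"rx":0,"ry":0,"rz":0,"claw":0},
    {"x":148,"y":-240,"z":-110,"rx":0,"ry":0,"rz":0,"claw":0}
  ]
}}

```text
time_s: 11.4
position: [0.4751, -0.1594, 0.1721]
tcp_rot: [[-1.0, -0.0, 0.0], [-0.0, 1.0, -0.0], [-0.0, -0.0, -1.0]]
force: [0.9, -1.1, -0.9]
opening: 1.005
grasp_force: 0.0
```

Call:
{"fn": "apply_moves", "kwargs": {
  "rows": [
    {"x":30,"y":-48,"z":0,"rx":0,"ry":0,"rz":0,"claw":0},
    {"x":48,"y":-78,"z":0,"rx":0,"ry":0,"rz":0,"claw":0},
    {"x":48,"y":-78,"z":0,"rx":0,"ry":0,"rz":0,"claw":0},
    {"x":48,"y":-78,"z":0,"rx":0,"ry":0,"rz":0,"claw":0}
  ]
}}

```text
time_s: 11.9
position: [0.4281, -0.2355, 0.172]
tcp_rot: [[-1.0, 0.001, -0.0], [0.001, 1.0, 0.001], [0.0, 0.001, -1.0]]
force: [0.4, -0.1, -0.4]
opening: 0.997
grasp_force: 0.0
```

Call:
{"fn": "apply_moves", "kwargs": {
  "rows": [
    {"x":0,"y":-1,"z":40,"rx":0,"ry":0,"rz":0,"claw":0},
    {"x":0,"y":-1,"z":75,"rx":0,"ry":0,"rz":0,"claw":0},
    {"x":0,"y":-1,"z":100,"rx":0,"ry":0,"rz":0,"claw":0},
    {"x":0,"y":-1,"z":111,"rx":0,"ry":0,"rz":0,"claw":0},
    {"x":0,"y":-1,"z":111,"rx":0,"ry":0,"rz":0,"claw":0},
    {"x":0,"y":-1,"z":111,"rx":0,"ry":0,"rz":0,"claw":255},
    {"x":0,"y":-1,"z":111,"rx":0,"ry":0,"rz":0,"claw":255},
    {"x":0,"y":-1,"z":111,"rx":0,"ry":0,"rz":0,"claw":255},
    {"x":0,"y":-1,"z":111,"rx":0,"ry":0,"rz":0,"claw":255}
  ]
}}

```text
time_s: 13.02
position: [0.4282, -0.237, 0.0616]
tcp_rot: [[-1.0, 0.001, 0.001], [0.001, 1.0, -0.0], [-0.001, -0.0, -1.0]]
force: [0.2, 0.6, 2.9]
opening: 0.694
grasp_force: 30.0
```

Call:
{"fn": "apply_moves", "kwargs": {
  "rows": [
    {"x":0,"y":0,"z":-40,"rx":0,"ry":0,"rz":0,"claw":255},
    {"x":0,"y":0,"z":-85,"rx":0,"ry":0,"rz":0,"claw":255},
    {"x":-15,"y":-2,"z":-95,"rx":0,"ry":0,"rz":0,"claw":255},
    {"x":-55,"y":-7,"z":-95,"rx":0,"ry":0,"rz":0,"claw":255},
    {"x":-100,"y":-12,"z":-95,"rx":0,"ry":0,"rz":0,"claw":255},
    {"x":-145,"y":-18,"z":-95,"rx":0,"ry":0,"rz":0,"claw":255},
    {"x":-164,"y":-20,"z":-95,"rx":0,"ry":0,"rz":0,"claw":255},
    {"x":-164,"y":-20,"z":-95,"rx":0,"ry":0,"rz":0,"claw":255},
    {"x":-164,"y":-20,"z":-95,"rx":0,"ry":0,"rz":0,"claw":255}
  ]
}}

```text
time_s: 14.15
position: [0.5904, -0.2564, 0.1554]
tcp_rot: [[-1.0, 0.001, -0.002], [0.001, 1.0, 0.001], [0.002, 0.001, -1.0]]
force: [-0.5, 0.2, -0.8]
opening: 0.694
grasp_force: 30.0
```

Call:
{"fn": "apply_moves", "kwargs": {
  "rows": [
    {"x":0,"y":0,"z":30,"rx":0,"ry":0,"rz":0,"claw":255},
    {"x":0,"y":0,"z":60,"rx":0,"ry":0,"rz":0,"claw":255},
    {"x":0,"y":0,"z":78,"rx":0,"ry":0,"rz":0,"claw":255},
    {"x":0,"y":0,"z":84,"rx":0,"ry":0,"rz":0,"claw":255},
    {"x":0,"y":0,"z":86,"rx":0,"ry":0,"rz":0,"claw":255},
    {"x":0,"y":0,"z":86,"rx":0,"ry":0,"rz":0,"claw":255},
    {"x":0,"y":0,"z":86,"rx":0,"ry":0,"rz":0,"claw":255}
  ]
}}

```text
time_s: 15.02
position: [0.5926, -0.2574, 0.071]
tcp_rot: [[-1.0, 0.0, 0.001], [0.0, 1.0, -0.001], [-0.001, -0.001, -1.0]]
force: [-0.3, -0.1, -1.3]
opening: 0.695
grasp_force: 30.0
```

Call:
{"fn": "apply_moves", "kwargs": {
  "rows": [
    {"x":0,"y":0,"z":1.5,"rx":0,"ry":0,"rz":0,"claw":255},
    {"x":0,"y":0,"z":2.5,"rx":0,"ry":0,"rz":0,"claw":255},
    {"x":0,"y":0,"z":2.5,"rx":0,"ry":0,"rz":0,"claw":255}
  ]
}}

```text
time_s: 15.4
position: [0.5926, -0.2571, 0.0686]
tcp_rot: [[-1.0, 0.0, 0.001], [0.0, 1.0, -0.001], [-0.001, -0.001, -1.0]]
force: [-0.2, 0.8, 4.6]
opening: 0.69
grasp_force: 30.0
```

Call:
{"fn": "apply_moves", "kwargs": {
  "rows": [
    {"x":0,"y":0,"z":0,"rx":0,"ry":0,"rz":0,"claw":0},
    {"x":0,"y":0,"z":0,"rx":0,"ry":0,"rz":0,"claw":0},
    {"x":0,"y":0,"z":0,"rx":0,"ry":0,"rz":0,"claw":0},
    {"x":0,"y":0,"z":-40,"rx":0,"ry":0,"rz":0,"claw":0},
    {"x":0,"y":0,"z":-90,"rx":0,"ry":0,"rz":0,"claw":0},
    {"x":20,"y":40,"z":-100,"rx":0,"ry":0,"rz":0,"claw":0},
    {"x":45,"y":90,"z":-100,"rx":0,"ry":0,"rz":0,"claw":0},
    {"x":70,"y":140,"z":-100,"rx":0,"ry":0,"rz":0,"claw":0},
    {"x":95,"y":190,"z":-100,"rx":0,"ry":0,"rz":0,"claw":0},
    {"x":120,"y":240,"z":-100,"rx":0,"ry":0,"rz":0,"claw":0}
  ]
}}

```text
time_s: 16.65
position: [0.4712, -0.0157, 0.1675]
tcp_rot: [[-1.0, 0.001, 0.0], [0.001, 1.0, 0.0], [-0.0, 0.0, -1.0]]
force: [0.8, 0.9, -0.8]
opening: 0.999
grasp_force: 0.0
```

Call:
{"fn": "apply_moves", "kwargs": {
  "rows": [
    {"x":15,"y":29,"z":0,"rx":0,"ry":0,"rz":0,"claw":0},
    {"x":15,"y":29,"z":0,"rx":0,"ry":0,"rz":0,"claw":0},
    {"x":15,"y":29,"z":0,"rx":0,"ry":0,"rz":0,"claw":0}
  ]
}}

```text
time_s: 17.02
position: [0.4583, 0.0113, 0.1677]
tcp_rot: [[-1.0, 0.0, 0.002], [0.0, 1.0, -0.001], [-0.002, -0.001, -1.0]]
force: [0.3, -0.4, -0.4]
opening: 0.998
grasp_force: 0.0
```

```bash
python3 - <<'E'
from m import *
np.set_printoptions(precision=4,suppress=True)
p,d=snap('scene','s2'); cv2.imwrite('pics/s2c.png',cv2.resize(p[100:350,150:490,::-1],None,fx=2.3,fy=2.3))
p,d=snap('top','t2'); C=cloud('top',d); print(read_state()['position'])
for k,x in dict(tr=(.592,-.091,.079),ty=(.6247,.082,.079),tg=(.5924,-.2566,.079)).items():
    c=camera_params('top'); q=np.array(c['orientation']).T@(np.array(x)-c['xyz'])
    u=int(round(c['cx']-c['fx']*q[0]/q[2])); v=int(round(c['cy']+c['fy']*q[1]/q[2]))
    print(k,u,v,*meas(p,d,C,'top',u,v))
E
```

```text
[0.4585 0.0109 0.1676]
tr 316 167 [ 0.5903 -0.0924  0.0782] 0.0782117802636193 [58.357  56.0772] (np.float64(316.23512747875355), np.float64(168.1529745042493))
ty 254 158 [0.6241 0.0805 0.0785] 0.07849881090297028 [56.0288 58.9644] (np.float64(254.20543806646526), np.float64(157.8761329305136))
tg 375 166 [ 0.5908 -0.2547  0.0785] 0.07852236527839573 [58.8072 56.4977] (np.float64(374.3061224489796), np.float64(166.49562682215745))
```

View pics/s2c.png

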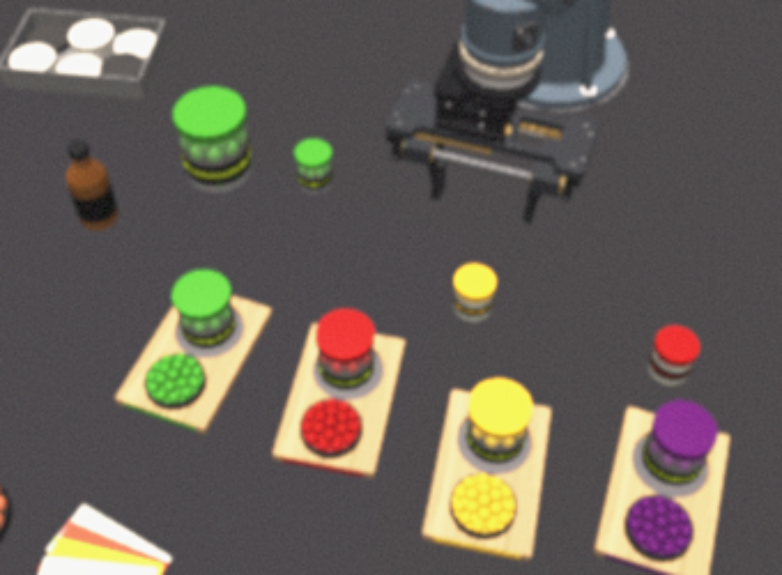

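All three tubs stand in their recesses: lids at crop (202,293), (346,333), (500,407), z 0.0785, within 2 mm. Next, the yellow pot.

Call:
{"fn": "apply_moves", "kwargs": {
  "rows": [
    {"x":0,"y":0,"z":45,"rx":0,"ry":0,"rz":0,"claw":0},
    {"x":0,"y":0,"z":90,"rx":0,"ry":0,"rz":0,"claw":0},
    {"x":0,"y":0,"z":120,"rx":0,"ry":0,"rz":0,"claw":0},
    {"x":0,"y":0,"z":131,"rx":0,"ry":0,"rz":0,"claw":0},
    {"x":0,"y":0,"z":131,"rx":0,"ry":0,"rz":0,"claw":0},
    {"x":0,"y":0,"z":131,"rx":0,"ry":0,"rz":0,"claw":255},
    {"x":0,"y":0,"z":131,"rx":0,"ry":0,"rz":0,"claw":255},
    {"x":0,"y":0,"z":131,"rx":0,"ry":0,"rz":0,"claw":255},
    {"x":0,"y":0,"z":131,"rx":0,"ry":0,"rz":0,"claw":255},
    {"x":0,"y":0,"z":131,"rx":0,"ry":0,"rz":0,"claw":255}
  ]
}}

```text
time_s: 18.38
position: [0.4572, 0.0121, 0.0367]
tcp_rot: [[-1.0, 0.0, 0.0], [0.0, 1.0, -0.0], [-0.0, -0.0, -1.0]]
force: [0.4, 0.1, 2.1]
opening: 0.518
grasp_force: 17.4
```

Call:
{"fn": "apply_moves", "kwargs": {
  "rows": [
    {"x":0,"y":0,"z":0,"rx":0,"ry":0,"rz":0,"claw":255},
    {"x":0,"y":0,"z":-40,"rx":0,"ry":0,"rz":0,"claw":255},
    {"x":0,"y":0,"z":-90,"rx":0,"ry":0,"rz":0,"claw":255},
    {"x":-5,"y":2,"z":-120,"rx":0,"ry":0,"rz":0,"claw":255},
    {"x":-45,"y":18,"z":-120,"rx":0,"ry":0,"rz":0,"claw":255},
    {"x":-90,"y":38,"z":-120,"rx":0,"ry":0,"rz":0,"claw":255},
    {"x":-135,"y":57,"z":-120,"rx":0,"ry":0,"rz":0,"claw":255},
    {"x":-167,"y":70,"z":-120,"rx":0,"ry":0,"rz":0,"claw":255},
    {"x":-167,"y":70,"z":-120,"rx":0,"ry":0,"rz":0,"claw":255},
    {"x":-167,"y":70,"z":-120,"rx":0,"ry":0,"rz":0,"claw":255}
  ]
}}

```text
time_s: 19.62
position: [0.6225, 0.0819, 0.1557]
tcp_rot: [[-1.0, 0.0, -0.003], [0.0, 1.0, -0.0], [0.003, -0.0, -1.0]]
force: [-0.3, 0.4, 0.8]
opening: 0.507
grasp_force: 30.0
```

Call:
{"fn": "apply_moves", "kwargs": {
  "rows": [
    {"x":0,"y":0,"z":15,"rx":0,"ry":0,"rz":0,"claw":255},
    {"x":0,"y":0,"z":30,"rx":0,"ry":0,"rz":0,"claw":255},
    {"x":0,"y":0,"z":36,"rx":0,"ry":0,"rz":0,"claw":255},
    {"x":0,"y":0,"z":38,"rx":0,"ry":0,"rz":0,"claw":255},
    {"x":0,"y":0,"z":38,"rx":0,"ry":0,"rz":0,"claw":255},
    {"x":0,"y":0,"z":38,"rx":0,"ry":0,"rz":0,"claw":255}
  ]
}}

```text
time_s: 20.38
position: [0.6246, 0.082, 0.119]
tcp_rot: [[-1.0, 0.0, 0.001], [0.0, 1.0, -0.0], [-0.001, -0.0, -1.0]]
force: [-0.3, 0.2, -0.4]
opening: 0.506
grasp_force: 30.0
```

Call:
{"fn": "apply_moves", "kwargs": {
  "rows": [
    {"x":0,"y":0,"z":1.5,"rx":0,"ry":0,"rz":0,"claw":255},
    {"x":0,"y":0,"z":2.5,"rx":0,"ry":0,"rz":0,"claw":255},
    {"x":0,"y":0,"z":3.3,"rx":0,"ry":0,"rz":0,"claw":255},
    {"x":0,"y":0,"z":3.3,"rx":0,"ry":0,"rz":0,"claw":255}
  ]
}}

```text
time_s: 20.88
position: [0.6243, 0.082, 0.1158]
tcp_rot: [[-1.0, 0.0, 0.001], [0.0, 1.0, -0.0], [-0.001, -0.0, -1.0]]
force: [-0.7, 0.7, 3.1]
opening: 0.511
grasp_force: 30.0
```

Call:
{"fn": "apply_moves", "kwargs": {
  "rows": [
    {"x":0,"y":0,"z":0,"rx":0,"ry":0,"rz":0,"claw":0},
    {"x":0,"y":0,"z":0,"rx":0,"ry":0,"rz":0,"claw":0},
    {"x":0,"y":0,"z":0,"rx":0,"ry":0,"rz":0,"claw":0},
    {"x":0,"y":0,"z":-30,"rx":0,"ry":0,"rz":0,"claw":0},
    {"x":0,"y":0,"z":-70,"rx":0,"ry":0,"rz":0,"claw":0},
    {"x":30,"y":30,"z":-75,"rx":0,"ry":0,"rz":0,"claw":0},
    {"x":70,"y":70,"z":-75,"rx":0,"ry":0,"rz":0,"claw":0},
    {"x":110,"y":110,"z":-75,"rx":0,"ry":0,"rz":0,"claw":0},
    {"x":145,"y":146,"z":-75,"rx":0,"ry":0,"rz":0,"claw":0},
    {"x":155,"y":156,"z":-75,"rx":0,"ry":0,"rz":0,"claw":0}
  ]
}}

```text
time_s: 22.12
position: [0.4665, 0.2396, 0.1901]
tcp_rot: [[-1.0, -0.003, -0.002], [-0.003, 1.0, -0.0], [0.002, -0.0, -1.0]]
force: [0.1, -0.7, 0.0]
opening: 0.997
grasp_force: 0.0
```

Call:
{"fn": "apply_moves", "kwargs": {
  "rows": [
    {"x":0,"y":0,"z":40,"rx":0,"ry":0,"rz":0,"claw":0},
    {"x":0,"y":0,"z":80,"rx":0,"ry":0,"rz":0,"claw":0},
    {"x":0,"y":0,"z":90,"rx":0,"ry":0,"rz":0,"claw":0},
    {"x":0,"y":0,"z":90,"rx":0,"ry":0,"rz":0,"claw":0}
  ]
}}

```text
time_s: 22.62
position: [0.4698, 0.2377, 0.1]
tcp_rot: [[-1.0, 0.001, -0.0], [0.001, 1.0, -0.0], [0.0, -0.0, -1.0]]
force: [1.2, 0.4, -0.0]
opening: 1.001
grasp_force: 0.0
```

Call:
{"fn": "apply_moves", "kwargs": {
  "rows": [
    {"x":0,"y":0,"z":35,"rx":0,"ry":0,"rz":0,"claw":0},
    {"x":0,"y":0,"z":58,"rx":0,"ry":0,"rz":0,"claw":0},
    {"x":0,"y":0,"z":63,"rx":0,"ry":0,"rz":0,"claw":0},
    {"x":0,"y":0,"z":63,"rx":0,"ry":0,"rz":0,"claw":0},
    {"x":0,"y":0,"z":63,"rx":0,"ry":0,"rz":0,"claw":255},
    {"x":0,"y":0,"z":63,"rx":0,"ry":0,"rz":0,"claw":255},
    {"x":0,"y":0,"z":63,"rx":0,"ry":0,"rz":0,"claw":255},
    {"x":0,"y":0,"z":63,"rx":0,"ry":0,"rz":0,"claw":255},
    {"x":0,"y":0,"z":63,"rx":0,"ry":0,"rz":0,"claw":255},
    {"x":0,"y":0,"z":63,"rx":0,"ry":0,"rz":0,"claw":255}
  ]
}}

```text
time_s: 23.88
position: [0.4692, 0.2381, 0.0373]
tcp_rot: [[-1.0, 0.0, -0.0], [0.0, 1.0, 0.0], [0.0, 0.0, -1.0]]
force: [0.0, 0.4, 1.2]
opening: 0.507
grasp_force: 30.0
```

Call:
{"fn": "apply_moves", "kwargs": {
  "rows": [
    {"x":0,"y":0,"z":-40,"rx":0,"ry":0,"rz":0,"claw":255},
    {"x":0,"y":0,"z":-90,"rx":0,"ry":0,"rz":0,"claw":255},
    {"x":0,"y":-10,"z":-135,"rx":0,"ry":0,"rz":0,"claw":255},
    {"x":-12,"y":-45,"z":-140,"rx":0,"ry":0,"rz":0,"claw":255},
    {"x":-30,"y":-95,"z":-140,"rx":0,"ry":0,"rz":0,"claw":255},
    {"x":-50,"y":-145,"z":-140,"rx":0,"ry":0,"rz":0,"claw":255},
    {"x":-70,"y":-195,"z":-140,"rx":0,"ry":0,"rz":0,"claw":255},
    {"x":-90,"y":-245,"z":-140,"rx":0,"ry":0,"rz":0,"claw":255},
    {"x":-110,"y":-295,"z":-140,"rx":0,"ry":0,"rz":0,"claw":255},
    {"x":-123,"y":-330,"z":-140,"rx":0,"ry":0,"rz":0,"claw":255}
  ]
}}

```text
time_s: 25.12
position: [0.5927, -0.0945, 0.1769]
tcp_rot: [[-1.0, 0.002, 0.0], [0.002, 1.0, -0.0], [-0.0, -0.0, -1.0]]
force: [0.3, -0.0, -0.6]
opening: 0.508
grasp_force: 30.0
```

Call:
{"fn": "apply_moves", "kwargs": {
  "rows": [
    {"x":0,"y":0,"z":0,"rx":0,"ry":0,"rz":0,"claw":255},
    {"x":0,"y":0,"z":0,"rx":0,"ry":0,"rz":0,"claw":255},
    {"x":0,"y":0,"z":25,"rx":0,"ry":0,"rz":0,"claw":255},
    {"x":0,"y":0,"z":48,"rx":0,"ry":0,"rz":0,"claw":255},
    {"x":0,"y":0,"z":56,"rx":0,"ry":0,"rz":0,"claw":255},
    {"x":0,"y":0,"z":58,"rx":0,"ry":0,"rz":0,"claw":255},
    {"x":0,"y":0,"z":58,"rx":0,"ry":0,"rz":0,"claw":255},
    {"x":0,"y":0,"z":58,"rx":0,"ry":0,"rz":0,"claw":255}
  ]
}}

```text
time_s: 26.12
position: [0.5927, -0.0921, 0.1201]
tcp_rot: [[-1.0, 0.0, 0.002], [0.0, 1.0, -0.001], [-0.002, -0.001, -1.0]]
force: [-0.3, 0.3, 0.1]
opening: 0.504
grasp_force: 30.0
```

Call:
{"fn": "apply_moves", "kwargs": {
  "rows": [
    {"x":0,"y":0,"z":1.5,"rx":0,"ry":0,"rz":0,"claw":255},
    {"x":0,"y":0,"z":3,"rx":0,"ry":0,"rz":0,"claw":255},
    {"x":0,"y":0,"z":4,"rx":0,"ry":0,"rz":0,"claw":255},
    {"x":0,"y":0,"z":4,"rx":0,"ry":0,"rz":0,"claw":255}
  ]
}}

```text
time_s: 26.62
position: [0.5924, -0.0921, 0.1162]
tcp_rot: [[-1.0, 0.0, 0.001], [0.0, 1.0, -0.0], [-0.001, -0.0, -1.0]]
force: [-1.1, 0.3, 4.3]
opening: 0.511
grasp_force: 30.0
```

Contact; release, rise and back off.

Call:
{"fn": "apply_moves", "kwargs": {
  "rows": [
    {"x":0,"y":0,"z":0,"rx":0,"ry":0,"rz":0,"claw":0},
    {"x":0,"y":0,"z":0,"rx":0,"ry":0,"rz":0,"claw":0},
    {"x":0,"y":0,"z":0,"rx":0,"ry":0,"rz":0,"claw":0},
    {"x":0,"y":0,"z":-30,"rx":0,"ry":0,"rz":0,"claw":0},
    {"x":0,"y":0,"z":-80,"rx":0,"ry":0,"rz":0,"claw":0},
    {"x":40,"y":0,"z":-100,"rx":0,"ry":0,"rz":0,"claw":0},
    {"x":95,"y":0,"z":-100,"rx":0,"ry":0,"rz":0,"claw":0},
    {"x":140,"y":0,"z":-100,"rx":0,"ry":0,"rz":0,"claw":0},
    {"x":140,"y":0,"z":-100,"rx":0,"ry":0,"rz":0,"claw":0},
    {"x":140,"y":0,"z":-100,"rx":0,"ry":0,"rz":0,"claw":0}
  ]
}}

```text
time_s: 27.88
position: [0.4531, -0.0925, 0.2156]
tcp_rot: [[-1.0, 0.001, 0.002], [0.001, 1.0, -0.001], [-0.002, -0.001, -1.0]]
force: [0.8, -0.1, 0.5]
opening: 0.998
grasp_force: 0.0
```

```bash
python3 - <<'E'
from m import *
np.set_printoptions(precision=4,suppress=True)
p,d=snap('scene','s3'); cv2.imwrite('pics/s3c.png',cv2.resize(p[100:350,150:490,::-1],None,fx=2.3,fy=2.3))
C=cloud('scene',d)
for k,x in dict(pr=(.592,-.092,.127),py=(.6245,.082,.127),tg=(.592,-.2566,.079)).items():
    c=camera_params('scene'); q=np.array(c['orientation']).T@(np.array(x)-c['xyz'])
    u=int(round(c['cx']-c['fx']*q[0]/q[2])); v=int(round(c['cy']+c['fy']*q[1]/q[2]))
    print(k,u,v,*meas(p,d,C,'scene',u,v)[:2])
E
```

```text
pr 299 232 [ 0.5945 -0.0921  0.1262] 0.12617613344272427
py 369 264 [0.6268 0.082  0.1264] 0.12638058368517247
tg 237 226 [ 0.5942 -0.256   0.0781] 0.07807909889645204
```

View pics/s3c.png

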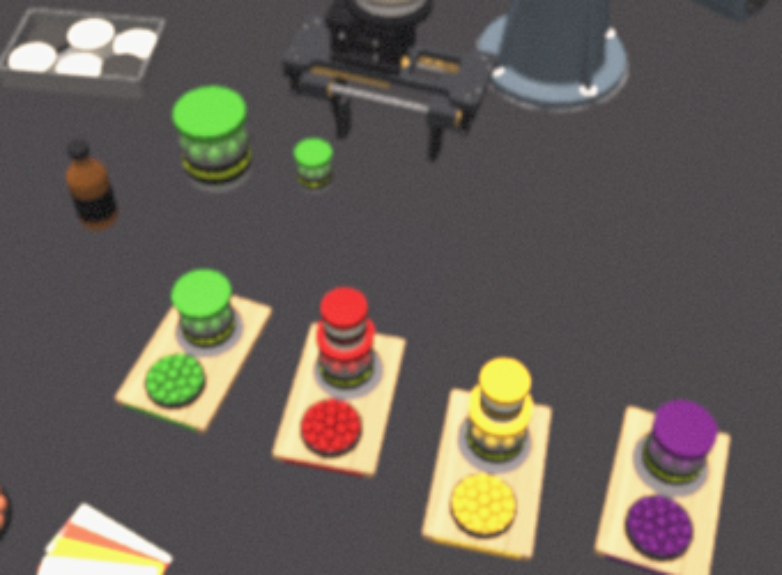

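The pots stand on their lids, caps at crop (344,307) and (505,380), z 0.126, within about 2 mm of the tub centres. The gripper is clear of everything.

```bash
python3 -c "from rig import *; print(hand_in())"
```

```text
the job is handed in; nothing more can be done
None
```

The job is handed in at about 28 s of the 128 s allowed: the red, yellow and green tubs stand in their matching recesses, the red and yellow pots stand on their lids (all within about 3 mm in the camera measurements), and the arm never went near the plum tub or dip bottle; no verdict came back from the hand-in.

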